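# Set the slice thickness on a lever slicer

### The job

The thickness stop of the hand slicer stands too wide for the next batch. With a fingertip, roll the knurled adjusting wheel until the stop plate has closed up so that its pointer is in line with the index rider on the scale, then take the finger away. Turn it by the wheel only: do not push the stop plate, do not shift the index or run the stop against the blade, and leave everything else where it stands.

Things in the scene. Friction and masses are not known exactly. Their poses are not given: they have to be found in the camera images.
- slicer: Hand lever slicer, fixed. Base 200 x 375 mm, top 30 mm up. Origin: on the bench under the blade, on the centre line; y along the adjusting screw, x away from the robot within 0.35 rad. Blade upright across y = 0, locked, top 120 mm up; food channel at y = 10 to 195 mm; stop plate and wheel on the -y side; lever out to x = -250 mm at y = 8 mm, up to 155 mm high; scale along y at x = 70 to 99 mm.
- wheel_top (a point): Top of the rim of the knurled adjusting wheel, mid-width, 99 mm up; fixed, slicer's axes. Wheel 66 mm diameter over 30 ribs 1 mm proud, 22 mm wide, level axis along slicer y at y = -130 mm, 66 mm up. It runs in a fixed yoke whose round cheeks beside its faces end 4.5 mm inside the rim: the upper rim is free. It turns at about 2 N along the rim, stays where left, slips if barely touched.
- wheel (a joint): Wheel angle, rad; 0 = stop against the blade, grows as the gap opens: 20 mm of gap a turn, no play. The gap closes, and this falls, when the top of the rim is rolled towards the slicer's -x (towards the robot); rolled towards +x it opens.
- stop_plate (a joint): Gap between the blade and the stop plate, m (0 to 0.042). The stop plate is an upright steel plate 122 x 6 x 62 mm facing the blade, carried by the screw; its top is 98 mm above the bench. It is driven by the wheel.
- pointer (a point): Reading edge of the dark pointer blade at the stop plate's +x end, over the scale, 50 mm above the bench; in line with the plate's face. Its axes are the slicer's; it moves along the slicer's +y as the gap closes.
- index (a joint): Gap that the index rider marks on the scale, m; the job is done when joint stop_plate reads the same.
- index_mark (a point): Reading edge of the upright fin of the index rider, a small dark steel slider (16 x 12 x 8 mm with a 2.5 mm thick fin) that sits on the outer half of the scale, 50 mm above the bench. Its axes are the slicer's. Pointer and index are in line when they have the same y in the slicer's frame.

How it is judged:
By the outcome, as a careful person would: the job done as asked, in the order asked, and still so for the second after the job is handed in, with the robot touching nothing.
It also fails if it takes over 64 s, if anything falls off the work surface, if the arm or the gripper's body presses on something with over 40 N, if the wrist force passes 120 N, or if a joint passes its speed limit or range.

### The arm

A 6-joint arm with a two-finger parallel gripper is mounted at the origin on the work surface. World frame = base frame: x ahead of the robot, y to its left, z up, the work surface at z = 0. Lengths are in mm, angles in rad, forces in N, time in s.
With the tool pointing down it reaches from about 350 to 975 mm from the base axis. Payload 7.1 kg.
Tool frame: the origin (TCP) lies midway between the tips of the shut fingers; the grasp point (between the pads) lies 19 mm behind it (ctrl.grasp_offset is the distance from the TCP to the grasp point, in mm); z points along the fingers, y is the line along which they close (so a half turn about z gives the same grasp; the last joint's range is limited). The gripper opens to 88 mm and grips with 3 to 60 N. Pads are 20 mm wide; open, the fingers measure 115 mm over their backs; the gripper's body (75 mm by 178 mm) begins 61 mm behind the grasp point.
Start: joints at [-1.213, 0.423, 1.63, -0, 1.089, -0.019], TCP at [229.983, -581.13, 222.675] pointing down, gripper open.
Joint ranges: [-3, 3], [-0.9, 2.11], [0.09, 2.58], [-1.31, 4.45], [0.11, 2.69], [-2.54, 2.54]. Speed limits (rad/s): [2.39, 2.39, 3.01, 3.14, 3.14, 3.14].

### API

Orientations are given as a rotation vector (axis times angle).
In Python, from workcell import ctrl gives the robot as it stands. The module is installed in compiled form; this text tells all that it offers.
- The arm moves only by the tool servo_tool, never from a script. Its argument "rows" is a list of rows, each a list of 7 numbers: the turn, a rotation vector about the tool's x, y, z as a fraction of full scale, then the shift along the tool's x, y, z as a fraction of full scale, then the finger opening in mm, from 0 to 87.8. A call has 1 to 10 rows; each row is the pose to reach, as a shift and turn from the pose commanded when the call began, along the tool's axes at that moment; what a row does not reach only later rows make up. Full scale, the value 1, is 20 cm for a shift and 1.5 rad for a turn. A row lasts 1/8 s, in which the tool goes at most 62.5 mm and 10.7 degrees, less where a joint would pass 70% of its speed; a pose out of reach is approached as far as the arm can. A call with a number of a shift or a turn outside -1 to 1 is refused whole. A call with a gripper value outside its range is refused whole. The fingers move at their own pace and stop on an object; the grip force is fixed at half the most. Time passes only in rows, so rows that repeat a pose let the fingers close. It gives the time, the measured TCP pose, the force, the opening and the grip force at its end, in the units of the state.
- ctrl.get_obs(): the state, without advancing time (a new reading comes with each control period).
- ctrl.get_image(name): name is "scene" or "top"; returns (picture, depth): 420x560x3 uint8, red, green, blue; 420x560 float32, mm along the optical axis (not along the pixel's ray), 0 where there is no reading.
- ctrl.camera_info(name): a dict with "intrinsics" (3x3 intrinsics, pixels), "R" (3x3) and "t" (3): a world point X has camera coordinates R X + t. Camera axes: x right, y down, z forward; pixel columns grow to the right and rows downward; lengths in mm; the calibration is good to about 2 mm. A picture is of the moment at which its call begins. camera_info takes no time and is no camera call.
- ctrl.close_job(): hands the job in; it is judged then, once.
The state is a dict: "t": time; "qpos": joint angles; "qvel": joint speeds; "joint_torque": joint torques, N m; "ee_pos": TCP position; "orientation": TCP orientation; "ft_force": force on the tool from outside, world axes, zero at the start; "moment": the same for the moment, N m; "width": finger opening in mm; "grasp_force": force on a finger pad.
Only numpy, scipy, OpenCV 4.12 (cv2) and the standard library are available. Lean on these libraries where they do the work, as an engineer would, in place of code of your own. Each camera call takes 0.05 s, during which the arm holds its last target. There are 200 camera calls.

## Working session

There is one attempt and no reset: what is moved stays moved. The work goes in short steps, Python scripts to look and compute and a tool call to move; the robot and the scene stay as the last step left them, time stands still between calls to the robot, and variables do not carry over. Pictures are saved under pics/ and viewed, at most 10 in all, crops included, and the job is handed in when it is done.

Besides the shell and the picture viewer there is one more tool, called after "Request:" by a JSON object that holds its "op" and its "data". servo_tool: Moves the arm, as the interface text tells. Its arguments: {"type":"object","properties":{"rows":{"type":"array","items":{"type":"array","items":{"type":"number"}}}},"required":["rows"]}

```bash
mkdir -p pics
cat > h.py <<'E'
import numpy as np, cv2
from workcell import ctrl
def grab(n,tag):
    im,d=ctrl.get_image(n); cv2.imwrite(f'pics/{tag}.png',im[...,::-1]); np.savez(f'pics/{tag}.npz',im=im,d=d); return im,d
def world(n,u,v,d):
    c=ctrl.camera_info(n);K=np.array(c['intrinsics']);R=np.array(c['R']);t=np.array(c['t'])
    p=np.stack([(u-K[0,2])/K[0,0]*d,(v-K[1,2])/K[1,1]*d,d*np.ones_like(u*1.0)],-1)
    return (p-t)@R
def ray(n,u,v,z):
    a=world(n,np.array(u),np.array(v),np.array(1.));c=ctrl.camera_info(n);o=-np.array(c['R']).T@np.array(c['t'])
    return o+(a-o)*(z-o[2])/(a-o)[2]
E
python3 - <<'E'
from h import *
for n in('scene','top'):
    grab(n,n+'0'); c=ctrl.camera_info(n); print(n,np.round(c['intrinsics'],1).tolist(),np.round(-np.array(c['R']).T@np.array(c['t'])),np.round(c['R'],2).tolist())
o=ctrl.get_obs();print(o)
E
```

```text
scene [[387.1, 0.0, 276.8], [0.0, 387.1, 205.2], [0.0, 0.0, 1.0]] [ 807. -381.  599.] [[0.87, 0.5, 0.0], [0.39, -0.67, -0.63], [-0.32, 0.55, -0.77]]
top [[391.1, 0.0, 275.4], [0.0, 391.1, 211.0], [0.0, 0.0, 1.0]] [516.  -4. 734.] [[-0.0, -1.0, 0.04], [-0.99, -0.0, -0.11], [0.11, -0.04, -0.99]]
{'t': 0.1, 'qpos': array([-1.21298748e+00,  4.23773631e-01,  1.63061418e+00, -1.33426925e-05,
        1.08862865e+00, -1.89707265e-02]), 'qvel': array([ 0.00027083, -0.00309828, -0.00092207, -0.00077623, -0.00132279,
        0.00061193]), 'joint_torque': array([-6.72478345e-04, -5.45612812e+01, -2.74324715e+01,  6.44449051e-02,
        1.87764497e-02, -2.06027494e-05]), 'ee_pos': array([ 229.81143719, -580.66005233,  221.97345497]), 'orientation': array([-3.08463017e+00, -5.88096437e-01,  3.95219496e-04]), 'ft_force': array([-0.64696049,  0.51880199, -0.53754449]), 'moment': array([ 0.01696768, -0.00620243, -0.03025736]), 'grasp_force': 0.0, 'width': 87.83971968542208}
```

View pics/top0.png

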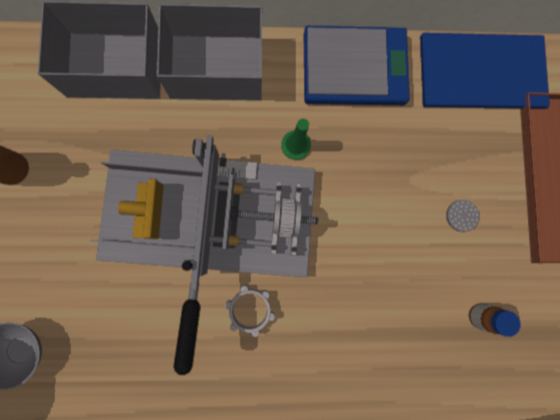

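View pics/scene0.png

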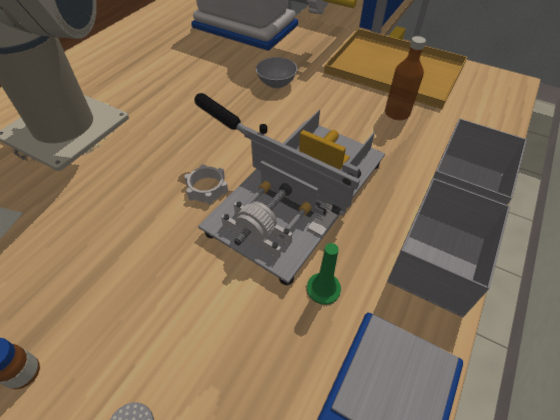

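The top view shows the wheel at about (288,218), the blade at about (207,205), and the scale with the rider at about (250,170). The scene view shows the wheel at about (258,218). I'll enlarge both.

Run:
```python
from h import *
a=cv2.imread('pics/top0.png')[140:260,195:325]; b=cv2.imread('pics/scene0.png')[150:270,200:370]
cv2.imwrite('pics/ct.png',cv2.resize(a,None,fx=5,fy=5,interpolation=cv2.INTER_CUBIC)[:600])
cv2.imwrite('pics/cs.png',cv2.resize(b,None,fx=4.7,fy=4.7,interpolation=cv2.INTER_CUBIC)[:600,:800])
for u,v in((315,165),(307,275),(110,152),(97,262)): print(u,v,ray('top',u,v,30).round(0))
print(ray('top',288,218,99).round(1))
d=np.load('pics/top0.npz')['d']
us,vs=np.meshgrid(np.arange(272,304),np.arange(185,255));P=world('top',us,vs,d[vs,us])
m=P[...,2]>93;print(m.sum(),P[m].mean(0).round(1),P[m].min(0).round(1),P[m].max(0).round(1))
```

```text
315 165 [ 677. -107.   30.]
307 275 [476. -91.  30.]
110 152 [698. 265.  30.]
97 262 [500. 279.  30.]
[572.4 -51.9  99. ]
307 [573.1 -50.4 110.2] [516.5 -72.2  93. ] [591.2  -4.  734.1]
```

View pics/ct.png

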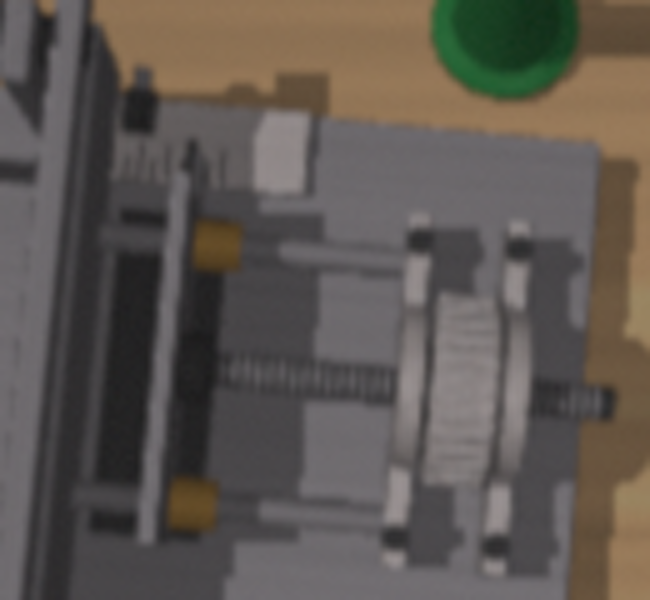

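View pics/cs.png

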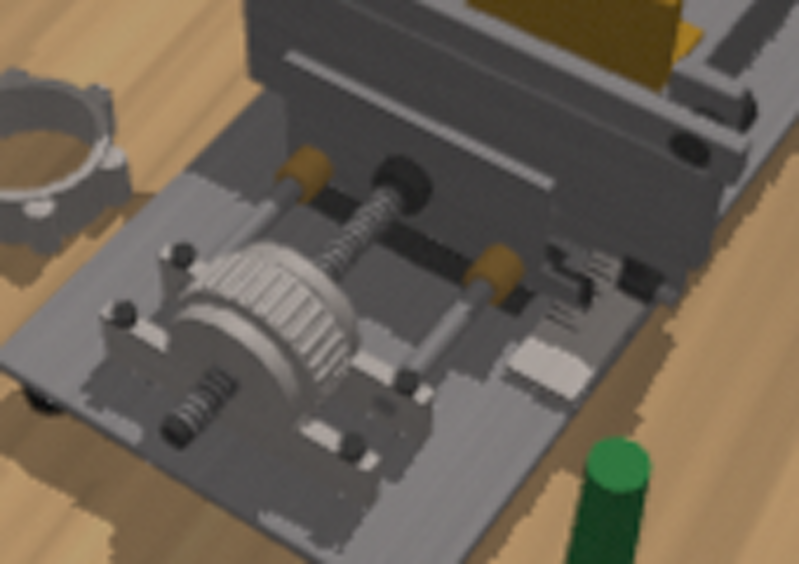

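The dark rider sits by the blade at about top px (223,161), and the pointer is at about (233,171). That makes the gap difference roughly 15–17 mm, close to 0.8 turn. Next I'll compute the slicer frame and what stands near the path.

Run:
```python
from h import *
yw=-0.065;X=np.array([np.cos(yw),np.sin(yw),0]);Y=np.array([-np.sin(yw),np.cos(yw),0])
W=np.array([572.5,-51,99]);O=W+130*Y;O[2]=0;print('O',O.round(1))
for nm,u,v in(('pointer',232.8,170.5),('rider',223,160.5)):
    p=ray('top',u,v,50)-O;print(nm,(p@X).round(1),(p@Y).round(1))
for nm,u,v in(('pointer',200+570/4.7,150+270/4.7),('rider',200+640/4.7,150+268/4.7),('wheel',200+275/4.7,150+285/4.7)):
    p=ray('scene',u,v,99 if nm=='wheel' else 50)-O;print('scene',nm,(p@X).round(1),(p@Y).round(1))
d=np.load('pics/top0.npz')['d']
us,vs=np.meshgrid(np.arange(280,316),np.arange(115,160));P=world('top',us,vs,d[vs,us])
P=P[(d[vs,us]>0)&(P[...,2]>25)];print('green',P.min(0).round(),P.max(0).round())
# shift to target hover, tool axes
from scipy.spatial.transform import Rotation as Ro
o=ctrl.get_obs();R=Ro.from_rotvec(o['orientation']);T=Ro.from_matrix(np.c_[X,-Y,[0,0,-1]])
print('turn',((R.inv()*T).as_rotvec()/1.5).round(3),'shift',(R.inv().apply(np.array([572.5,-51,150])-o['ee_pos'])/200).round(3))
```

```text
O [580.9  78.7   0. ]
pointer 82.3 -31.4
rider 99.0 -12.8
scene pointer 76.5 -27.9
scene rider 98.6 -11.9
scene wheel 9.7 -128.7
green [705. -90.  25.] [734. -58. 127.]
turn [-0.001  0.     0.295] shift [ 2.568 -1.832  0.363]
```

Request:
{"op": "servo_tool", "data": {"rows": [[0,0,0,0.25,-0.18,0,0],[0,0,0,0.5,-0.35,0,0],[0,0,0,0.7,-0.5,0,0],[0,0,0,0.86,-0.61,0,0]]}}

```text
t: 0.6
ee_pos: [345.6, -402.4, 222.4]
orientation: [-3.085, -0.589, 0.0]
ft_force: [-0.2, 0.0, -0.1]
width: 51.1
grasp_force: 0.0
```

Request:
{"op": "servo_tool", "data": {"rows": [[0,0,0,0.25,-0.18,0,0],[0,0,0,0.5,-0.35,0,0],[0,0,0,0.7,-0.5,0,0],[0,0,0,0.86,-0.61,0,0]]}}

```text
t: 1.1
ee_pos: [460.7, -225.7, 222.5]
orientation: [-3.085, -0.59, 0.0]
ft_force: [0.2, -0.2, 0.9]
width: 10.9
grasp_force: 0.0
```

Request:
{"op": "servo_tool", "data": {"rows": [[0,0,0.1,0.25,-0.18,0,0],[0,0,0.2,0.5,-0.35,0,0],[0,0,0.295,0.7,-0.5,0.1,0],[0,0,0.295,0.85,-0.61,0.25,0],[0,0,0.295,0.85,-0.61,0.35,0],[0,0,0.295,0.85,-0.61,0.35,0]]}}

```text
t: 1.85
ee_pos: [571.9, -51.0, 150.8]
orientation: [-3.14, 0.102, 0.007]
ft_force: [0.3, 0.1, -0.5]
width: 0.3
grasp_force: 0.0
```

Request:
{"op": "servo_tool", "data": {"rows": [[0,0,0,0,0,0.1,0],[0,0,0,0,0,0.2,0],[0,0,0,0,0,0.24,0],[0,0,0,0,0,0.245,0],[0,0,0,0,0,0.25,0]]}}

```text
t: 2.48
ee_pos: [573.9, -51.9, 103.5]
orientation: [3.14, -0.104, 0.002]
ft_force: [0.4, 0.2, -0.1]
width: 0.3
grasp_force: 0.0
```

Request:
{"op": "servo_tool", "data": {"rows": [[0,0,0,0,0,0.003,0],[0,0,0,0,0,0.006,0]]}}

```text
t: 2.72
ee_pos: [573.5, -51.7, 101.9]
orientation: [3.14, -0.103, 0.001]
ft_force: [0.1, 0.2, -0.1]
width: 0.3
grasp_force: 0.0
```

Request:
{"op": "servo_tool", "data": {"rows": [[0,0,0,0,0,0.002,0],[0,0,0,0,0,0.004,0]]}}

```text
t: 2.98
ee_pos: [573.3, -51.7, 100.7]
orientation: [3.14, -0.103, 0.0]
ft_force: [0.1, -0.1, 0.1]
width: 0.2
grasp_force: 0.0
```

Request:
{"op": "servo_tool", "data": {"rows": [[0,0,0,0,0,0.003,0],[0,0,0,0,0,0.006,0],[0,0,0,0,0,0.006,0]]}}

```text
t: 3.35
ee_pos: [573.2, -51.7, 99.4]
orientation: [3.14, -0.103, -0.0]
ft_force: [0.1, -0.5, -0.2]
width: 0.5
grasp_force: 0.0
```

Request:
{"op": "servo_tool", "data": {"rows": [[0,0,0,0,0,0.003,0],[0,0,0,0,0,0.005,0],[0,0,0,0,0,0.005,0]]}}

```text
t: 3.72
ee_pos: [573.4, -51.7, 98.9]
orientation: [3.14, -0.103, 0.001]
ft_force: [-1.6, 0.1, 4.9]
width: 0.8
grasp_force: 2.4
```

Request:
{"op": "servo_tool", "data": {"rows": [[0,0,0,0,0,0.004,0],[0,0.07,0,-0.0165,0,0.005,0],[0,0.14,0,-0.033,0,0.0075,0],[0,0.21,0,-0.049,0,0.0117,0],[0,0.28,0,-0.0645,0,0.0177,0]]}}

```text
t: 4.35
ee_pos: [561.6, -51.3, 96.4]
orientation: [3.054, -0.101, 0.662]
ft_force: [1.7, -0.4, 0.6]
width: 0.2
grasp_force: 0.1
```

```bash
cat > look.py <<'E'
from h import *
import sys
im,d=grab('top',sys.argv[1]);o=ctrl.get_obs();print(o['t'],o['qpos'].round(2),o['ft_force'].round(1),o['ee_pos'].round(1))
a=im[145:195,200:270,::-1];cv2.imwrite(f'pics/{sys.argv[1]}c.png',cv2.resize(a,None,fx=8,fy=8,interpolation=cv2.INTER_CUBIC))
E
python3 look.py s1
```

```text
4.4 [-0.13  0.43  2.14  0.15  0.16  1.37] [-4.4 -0.7  2.3] [557.3 -50.9  94.2]
```

View pics/s1c.png

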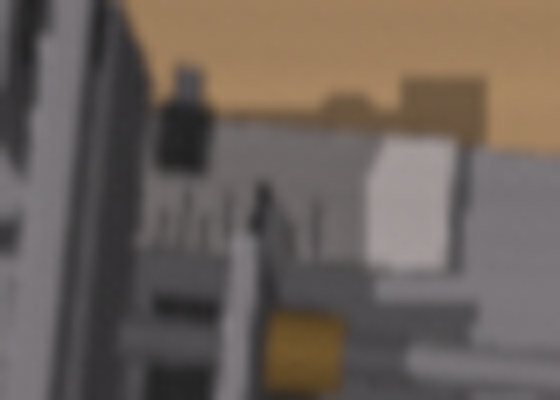

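Request:
{"op": "servo_tool", "data": {"rows": [[0,0,0,0,0,-0.04,0],[0,-0.116,0,0.034,0,-0.037,0],[0,-0.233,0,0.068,0,-0.028,0],[0,-0.349,0,0.099,0,-0.0135,0],[0,-0.465,0,0.127,0,0.006,0],[0,-0.582,0,0.152,0,0.031,0],[0,-0.721,0,0.175,0,0.065,0],[0,-0.721,0,0.175,0,0.065,0]]}}

```text
t: 5.4
ee_pos: [598.4, -53.8, 94.6]
orientation: [-2.949, 0.099, 1.021]
ft_force: [0.0, 1.4, -0.6]
width: 0.4
grasp_force: 0.0
```

```bash
cat > look.py <<'E'
from h import *
import sys
im,d=grab('top',sys.argv[1]);o=ctrl.get_obs()
R=cv2.Rodrigues(o['orientation'])[0];z=R[:,2];y=np.array([.065,.998,0]);X=np.array([.998,-.065,0])
# radius/angle about wheel axis assumed at x=573.3 on line y=-51.7, z=66
p=o['ee_pos']-[573.3,-51.7,66];px=p@X
print(o['t'],'q',o['qpos'].round(2),'F',o['ft_force'].round(1),'ee',o['ee_pos'].round(1),'r',np.hypot(px,p[2]).round(1),'ang',np.degrees(np.arctan2(px,p[2])).round(1),'tilt',np.degrees(np.arctan2(-z@X,-z[2])).round(1),'yslip',(p@y).round(1))
def prof(f): return f[172:178,222:246].astype(float).mean((0,2))
for n in('top0',sys.argv[1]):
    print(n,prof(np.load(f'pics/{n}.npz')['im']).round().astype(int))
E
python3 look.py s2
```

```text
5.45 q [-0.1   0.87  1.29 -0.02  1.64  1.55] F [-0.6 -0.2 -0.1] ee [597.9 -53.6  95.6] r 38.6 ang 39.8 tilt 38.1 yslip -0.3
top0 [ 75  78  81  75  84  86  78  92 100  91  76  61  65  63  69  86  87  76
  88  92  92  92  92 105]
s2 [106 106 106 106 106 106 105 105 105 105 105 105 105 105 105 104 105 105
 104 105 104 105 104 104]
```

Request:
{"op": "servo_tool", "data": {"rows": [[0,0,0,0,0,0.025,0],[0,0,0,0,0,0.035,0],[0,0,0,0,0,0.042,0],[0,0,0,0,0,0.042,0]]}}

```text
t: 5.95
ee_pos: [593.3, -53.1, 93.2]
orientation: [-2.952, 0.097, 1.007]
ft_force: [3.0, -0.1, 6.4]
width: 0.3
grasp_force: 3.4
```

Request:
{"op": "servo_tool", "data": {"rows": [[0,0.07,0,-0.0165,0,0.001,0],[0,0.14,0,-0.033,0,0.0035,0],[0,0.21,0,-0.049,0,0.0077,0],[0,0.28,0,-0.0645,0,0.0137,0],[0,0.35,0,-0.079,0,0.021,0]]}}

```text
t: 6.58
ee_pos: [578.2, -52.1, 99.1]
orientation: [-3.129, 0.103, 0.202]
ft_force: [0.7, -0.0, -0.1]
width: 0.6
grasp_force: 0.2
```

Request:
{"op": "servo_tool", "data": {"rows": [[0,0.07,0,-0.0165,0,0.001,0],[0,0.14,0,-0.033,0,0.0035,0],[0,0.21,0,-0.049,0,0.0077,0],[0,0.28,0,-0.0645,0,0.0137,0],[0,0.28,0,-0.0645,0,0.0137,0]]}}

```text
t: 7.2
ee_pos: [561.3, -50.8, 96.4]
orientation: [3.1, -0.102, 0.438]
ft_force: [-2.5, 0.7, 2.4]
width: 0.6
grasp_force: 1.1
```

```bash
python3 look.py s3
python3 - <<'E'
from h import *
print(np.load('pics/s1.npz')['im'][172:178,222:246].astype(float).mean((0,2)).round().astype(int))
E
```

```text
7.25 q [-0.12  0.44  2.03  0.04  0.39  1.48] F [-3.2  0.3  3.7] ee [563.  -51.   96.8] r 32.5 ang -18.5 tilt -16.1 yslip 0.0
top0 [ 75  78  81  75  84  86  78  92 100  91  76  61  65  63  69  86  87  76
  88  92  92  92  92 105]
s3 [ 82  86  88  81  91  97  97 107 105  79  66  73  77  88  83  94  95  82
  95 101 100 100 100 114]
[ 84  88  90  84  94  95  91 113 113  94  69  71  77  75  80  97  97  85
  98 104 103 102 103 118]
```

Request:
{"op": "servo_tool", "data": {"rows": [[0,0,0,0,0,-0.04,0],[0,-0.116,0,0.034,0,-0.037,0],[0,-0.233,0,0.068,0,-0.028,0],[0,-0.349,0,0.099,0,-0.0135,0],[0,-0.465,0,0.127,0,0.006,0],[0,-0.582,0,0.152,0,0.031,0],[0,-0.652,0,0.164,0,0.047,0],[0,-0.652,0,0.164,0,0.047,0]]}}

```text
t: 8.25
ee_pos: [599.4, -53.4, 94.6]
orientation: [-2.931, 0.096, 1.063]
ft_force: [-0.2, 0.4, -0.6]
width: 0.4
grasp_force: 0.0
```

Request:
{"op": "servo_tool", "data": {"rows": [[0,0,0,0,0,0.025,0],[0,0,0,0,0,0.04,0],[0,0,0,0,0,0.05,0],[0,0,0,0,0,0.05,0]]}}

```text
t: 8.75
ee_pos: [594.5, -53.1, 92.1]
orientation: [-2.937, 0.097, 1.048]
ft_force: [7.4, -0.8, 9.6]
width: 0.5
grasp_force: 6.3
```

Request:
{"op": "servo_tool", "data": {"rows": [[0,0.0815,0,-0.018,0,0.001,0],[0,0.163,0,-0.0357,0,0.0044,0],[0,0.244,0,-0.053,0,0.0098,0],[0,0.326,0,-0.0693,0,0.0173,0]]}}

```text
t: 9.25
ee_pos: [581.4, -52.1, 98.3]
orientation: [-3.119, 0.103, 0.302]
ft_force: [3.0, 1.1, 3.9]
width: 0.7
grasp_force: 1.7
```

Request:
{"op": "servo_tool", "data": {"rows": [[0,0.0815,0,-0.018,0,0.001,0],[0,0.163,0,-0.0357,0,0.0044,0],[0,0.244,0,-0.053,0,0.0098,0],[0,0.326,0,-0.0693,0,0.0173,0],[0,0.326,0,-0.0693,0,0.0173,0]]}}

```text
t: 9.88
ee_pos: [562.5, -51.1, 96.3]
orientation: [3.098, -0.102, 0.447]
ft_force: [-5.4, -0.0, 10.6]
width: 0.4
grasp_force: 5.9
```

```bash
python3 look.py s4
```

```text
9.925 q [-0.12  0.44  2.04  0.04  0.38  1.48] F [-4.9 -0.5 11.1] ee [563.3 -51.1  96.5] r 32.1 ang -18.2 tilt -16.4 yslip -0.1
top0 [ 75  78  81  75  84  86  78  92 100  91  76  61  65  63  69  86  87  76
  88  92  92  92  92 105]
s4 [ 82  85  88  82  97 108 100  89  67  71  73  73  83  90  83  94  95  82
  96 100 100 100 100 115]
```

Request:
{"op": "servo_tool", "data": {"rows": [[0,0,0,0,0,-0.05,0],[0,-0.116,0,0.034,0,-0.047,0],[0,-0.233,0,0.068,0,-0.038,0],[0,-0.349,0,0.099,0,-0.0235,0],[0,-0.465,0,0.127,0,-0.004,0],[0,-0.582,0,0.152,0,0.021,0],[0,-0.652,0,0.164,0,0.037,0],[0,-0.652,0,0.164,0,0.037,0]]}}

```text
t: 10.92
ee_pos: [598.4, -53.3, 95.0]
orientation: [-2.931, 0.096, 1.062]
ft_force: [-1.1, -0.1, 0.2]
width: 0.7
grasp_force: 0.0
```

Request:
{"op": "servo_tool", "data": {"rows": [[0,0,0,0,0,0.025,0],[0,0,0,0,0,0.04,0],[0,0,0,0,0,0.05,0],[0,0,0,0,0,0.05,0]]}}

```text
t: 11.42
ee_pos: [594.2, -53.1, 92.3]
orientation: [-2.936, 0.097, 1.049]
ft_force: [7.1, 0.2, 10.9]
width: 0.3
grasp_force: 6.5
```

Request:
{"op": "servo_tool", "data": {"rows": [[0,0.0815,0,-0.018,0,0.001,0],[0,0.163,0,-0.0357,0,0.0044,0],[0,0.244,0,-0.053,0,0.0098,0],[0,0.326,0,-0.0693,0,0.0173,0],[0,0.407,0,-0.0846,0,0.0267,0],[0,0.489,0,-0.0987,0,0.0379,0],[0,0.57,0,-0.1113,0,0.0507,0],[0,0.652,0,-0.1223,0,0.065,0],[0,0.652,0,-0.1223,0,0.065,0]]}}

```text
t: 12.55
ee_pos: [562.3, -51.0, 96.2]
orientation: [3.098, -0.102, 0.446]
ft_force: [-4.8, -0.1, 11.8]
width: 0.0
grasp_force: 6.4
```

```bash
python3 look.py s5
```

```text
12.6 q [-0.12  0.44  2.04  0.04  0.38  1.48] F [-5.7 -0.6 11.8] ee [563.2 -51.1  96.4] r 32.1 ang -18.4 tilt -16.4 yslip -0.1
top0 [ 75  78  81  75  84  86  78  92 100  91  76  61  65  63  69  86  87  76
  88  92  92  92  92 105]
s5 [ 81  85  94 104 108 102  71  64  73  76  89  86  85  90  83  94  95  83
  95 100 100 100 100 114]
```

Request:
{"op": "servo_tool", "data": {"rows": [[0,0,0,0,0,-0.05,0],[0,-0.116,0,0.034,0,-0.047,0],[0,-0.233,0,0.068,0,-0.038,0],[0,-0.349,0,0.099,0,-0.0235,0],[0,-0.465,0,0.127,0,-0.004,0],[0,-0.582,0,0.152,0,0.021,0],[0,-0.652,0,0.164,0,0.037,0],[0,-0.652,0,0.164,0,0.037,0]]}}

```text
t: 13.6
ee_pos: [598.3, -53.3, 95.1]
orientation: [-2.931, 0.096, 1.063]
ft_force: [-0.4, -1.4, -0.4]
width: 0.1
grasp_force: 0.0
```

Request:
{"op": "servo_tool", "data": {"rows": [[0,0,0,0,0,0.025,0],[0,0,0,0,0,0.04,0],[0,0,0,0,0,0.05,0],[0,0,0,0,0,0.05,0]]}}

```text
t: 14.1
ee_pos: [594.2, -53.1, 92.3]
orientation: [-2.936, 0.097, 1.049]
ft_force: [7.3, -0.5, 11.1]
width: 0.2
grasp_force: 6.4
```

Request:
{"op": "servo_tool", "data": {"rows": [[0,0.0815,0,-0.018,0,0.001,0],[0,0.163,0,-0.0357,0,0.0044,0],[0,0.244,0,-0.053,0,0.0098,0],[0,0.326,0,-0.0693,0,0.0173,0],[0,0.407,0,-0.0846,0,0.0267,0],[0,0.489,0,-0.0987,0,0.0379,0],[0,0.57,0,-0.1113,0,0.0507,0],[0,0.652,0,-0.1223,0,0.065,0],[0,0.652,0,-0.1223,0,0.065,0]]}}

```text
t: 15.22
ee_pos: [562.2, -51.0, 96.2]
orientation: [3.098, -0.102, 0.445]
ft_force: [-4.9, -1.0, 11.5]
width: -0.0
grasp_force: 6.2
```

Request:
{"op": "servo_tool", "data": {"rows": [[0,0,0,0,0,-0.05,0],[0,-0.116,0,0.034,0,-0.047,0],[0,-0.233,0,0.068,0,-0.038,0],[0,-0.349,0,0.099,0,-0.0235,0],[0,-0.465,0,0.127,0,-0.004,0],[0,-0.582,0,0.152,0,0.021,0],[0,-0.652,0,0.164,0,0.037,0],[0,-0.652,0,0.164,0,0.037,0]]}}

```text
t: 16.23
ee_pos: [598.5, -53.3, 95.1]
orientation: [-2.931, 0.096, 1.063]
ft_force: [0.4, 0.4, -0.1]
width: 0.3
grasp_force: 0.0
```

Request:
{"op": "servo_tool", "data": {"rows": [[0,0,0,0,0,0.025,0],[0,0,0,0,0,0.04,0],[0,0,0,0,0,0.05,0],[0,0,0,0,0,0.05,0]]}}

```text
t: 16.73
ee_pos: [594.2, -53.1, 92.3]
orientation: [-2.936, 0.097, 1.05]
ft_force: [7.8, 0.2, 10.3]
width: 0.3
grasp_force: 6.3
```

Request:
{"op": "servo_tool", "data": {"rows": [[0,0.0815,0,-0.018,0,0.001,0],[0,0.163,0,-0.0357,0,0.0044,0],[0,0.244,0,-0.053,0,0.0098,0],[0,0.326,0,-0.0693,0,0.0173,0],[0,0.407,0,-0.0846,0,0.0267,0],[0,0.489,0,-0.0987,0,0.0379,0],[0,0.57,0,-0.1113,0,0.0507,0],[0,0.652,0,-0.1223,0,0.065,0],[0,0.652,0,-0.1223,0,0.065,0]]}}

```text
t: 17.85
ee_pos: [562.3, -51.0, 96.2]
orientation: [3.099, -0.102, 0.445]
ft_force: [-5.5, -0.7, 11.8]
width: 0.1
grasp_force: 6.3
```

```bash
python3 look.py s6
python3 - <<'E'
from h import *
ims=[np.load('pics/s6.npz')['im'].astype(float)]+[ctrl.get_image('top')[0].astype(float) for _ in range(3)]
a=np.mean(ims,0)[148:193,205:265,::-1].clip(0,255).astype(np.uint8)
b=np.mean([ctrl.get_image('scene')[0].astype(float) for _ in range(4)],0)[185:235,300:360,::-1].clip(0,255).astype(np.uint8)
A=cv2.resize(a,(400,300),interpolation=cv2.INTER_CUBIC);B=cv2.resize(b,(360,300),interpolation=cv2.INTER_CUBIC)
cv2.imwrite('pics/s6c.png',np.hstack([A,B]))
E
```

```text
17.9 q [-0.12  0.44  2.04  0.04  0.38  1.48] F [-5.8 -0.5 11.8] ee [563.2 -51.1  96.5] r 32.1 ang -18.3 tilt -16.3 yslip -0.1
top0 [ 75  78  81  75  84  86  78  92 100  91  76  61  65  63  69  86  87  76
  88  92  92  92  92 105]
s6 [106 108  99  66  65  73  75  91  89  81  90  87  85  90  83  94  95  82
  96 101 100 100 100 114]
```

View pics/s6c.png

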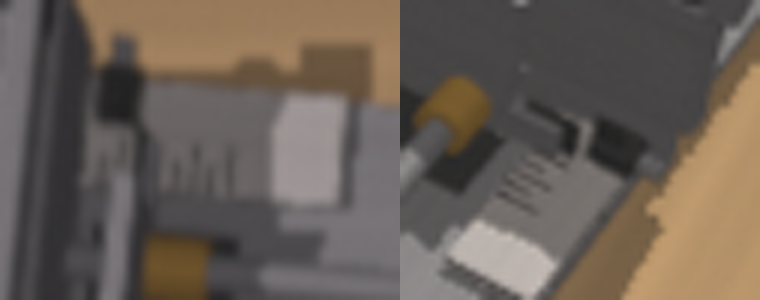

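Left (top view): the rider block spans x≈97–143 with its stud above, and the pointer is now just right of its centre at (138,140). Right (scene view): the pointer is at (570,135) and the rider at (620,145). A few mm remain, so I'll look at the pixel values.

```bash
cat > fine.py <<'E'
from h import *
import sys
np.set_printoptions(linewidth=220)
T=np.mean([ctrl.get_image('top')[0].astype(float).mean(2) for _ in range(3)],0)
S=np.mean([ctrl.get_image('scene')[0].astype(float).mean(2) for _ in range(3)],0)
np.savez(f'pics/{sys.argv[1]}m.npz',T=T,S=S)
print('T rows152-176 cols215-235');print(T[152:177,215:236].round().astype(int))
print('S rows198-218 cols316-346');print(S[198:219,316:347].round().astype(int))
E
python3 fine.py f1
python3 - <<'E'
from h import *
X=np.array([.998,-.065,0]);Y=np.array([.065,.998,0]);O=np.array([580.9,78.7,0])
c={}
for n in('top','scene'):
    q=ctrl.camera_info(n);K,R,t=[np.array(q[k]) for k in('intrinsics','R','t')]
    for x in(70,84,90,99):
        for y in(-20,-12):
            for z in(38,50):
                p=K@(R@(O+x*X+y*Y+[0,0,z])+t);print(n,x,y,z,(p[:2]/p[2]).round(1))
E
```

```text
T rows152-176 cols215-235
[[ 52  51  64  94 118 123 118 112 114 116 119 123 122 122 123 123 122 123 123 122 123]
 [ 51  50  58  86 116 122 110  95  96 101 112 122 124 124 124 124 124 123 124 124 124]
 [ 51  50  53  74 109 120 104  81  79  84  99 121 127 126 126 125 125 126 126 126 126]
 [ 51  51  51  66 100 117 103  79  75  77  96 122 128 127 127 127 128 128 127 127 128]
 [ 50  50  52  67  97 108  93  75  74  76  97 122 128 129 129 128 129 129 129 129 128]
 [ 51  51  51  64  86  84  68  61  62  65  84 108 123 125 125 125 125 125 126 126 125]
 [ 50  50  51  58  68  56  44  42  44  47  60  82 105 110 110 108 109 109 109 110 110]
 [ 50  51  52  59  64  47  37  37  36  38  41  61  86  91  88  87  90  90  90  89  89]
 [ 50  50  54  66  66  47  37  36  35  37  40  61  89  94  91  91  95  95  94  90  89]
 [ 51  50  56  68  64  45  37  36  35  36  43  69  98 103 101 101 105 105 102  99  99]
 [ 51  50  58  71  62  44  37  36  35  36  46  75 100 106 104 105 104 105 104 103 103]
 [ 51  51  61  74  59  41  38  36  34  37  52  80 100 104 104 104 104 104 103 104 104]
 [ 49  51  62  78  60  41  35 
[... 4021 characters left out ...]
op 90 -20 38 [227.2 167.3]
top 90 -20 50 [226.7 165.8]
top 90 -12 38 [222.8 167. ]
top 90 -12 50 [222.2 165.5]
top 99 -20 38 [227.6 162.4]
top 99 -20 50 [227.1 160.8]
top 99 -12 38 [223.2 162.1]
top 99 -12 50 [222.6 160.5]
scene 70 -20 38 [319.7 207.3]
scene 70 -20 50 [320.3 203.1]
scene 70 -12 38 [321.8 204.5]
scene 70 -12 50 [322.4 200.4]
scene 84 -20 38 [326.3 210.5]
scene 84 -20 50 [327.  206.4]
scene 84 -12 38 [328.4 207.7]
scene 84 -12 50 [329.1 203.6]
scene 90 -20 38 [329.2 211.9]
scene 90 -20 50 [329.9 207.8]
scene 90 -12 38 [331.2 209.1]
scene 90 -12 50 [332. 205.]
scene 99 -20 38 [333.5 214.1]
scene 99 -20 50 [334.2 210. ]
scene 99 -12 38 [335.5 211.2]
scene 99 -12 50 [336.3 207.1]
```

Request:
{"op": "servo_tool", "data": {"rows": [[0,0,0,0,0,-0.05,0],[0,-0.116,0,0.034,0,-0.047,0],[0,-0.233,0,0.068,0,-0.038,0],[0,-0.349,0,0.099,0,-0.0235,0],[0,-0.465,0,0.127,0,-0.004,0],[0,-0.582,0,0.152,0,0.021,0],[0,-0.652,0,0.164,0,0.037,0],[0,-0.652,0,0.164,0,0.037,0]]}}

```text
t: 19.55
ee_pos: [598.3, -53.3, 95.2]
orientation: [-2.931, 0.096, 1.063]
ft_force: [0.4, 0.0, 0.0]
width: 0.7
grasp_force: 0.0
```

Request:
{"op": "servo_tool", "data": {"rows": [[0,0,0,0,0,0.025,0],[0,0,0,0,0,0.04,0],[0,0,0,0,0,0.05,0],[0,0,0,0,0,0.05,0]]}}

```text
t: 20.05
ee_pos: [594.2, -53.1, 92.4]
orientation: [-2.936, 0.097, 1.05]
ft_force: [7.1, 0.3, 11.2]
width: 0.4
grasp_force: 6.3
```

Request:
{"op": "servo_tool", "data": {"rows": [[0,0.0815,0,-0.018,0,0.001,0],[0,0.163,0,-0.0357,0,0.0044,0],[0,0.244,0,-0.053,0,0.0098,0],[0,0.326,0,-0.0693,0,0.0173,0],[0,0.407,0,-0.0846,0,0.0267,0],[0,0.489,0,-0.0987,0,0.0379,0],[0,0.57,0,-0.1113,0,0.0507,0],[0,0.652,0,-0.1223,0,0.065,0],[0,0.652,0,-0.1223,0,0.065,0]]}}

```text
t: 21.18
ee_pos: [562.3, -51.0, 96.2]
orientation: [3.099, -0.102, 0.444]
ft_force: [-4.8, -0.2, 11.6]
width: 0.6
grasp_force: 6.6
```

```bash
python3 look.py s7|tail -1; python3 fine.py f2
```

```text
96 101 100 100 100 114]
T rows152-176 cols215-235
[[ 51  51  63  95 119 123 119 112 113 116 120 122 123 122 122 123 123 123 123 122 122]
 [ 51  50  58  86 116 122 111  94  97 101 111 122 124 123 124 124 124 124 124 124 123]
 [ 51  50  53  75 108 119 103  80  79  83 100 121 126 126 125 126 125 125 126 126 126]
 [ 50  51  50  67 100 117 103  79  75  78  96 123 128 128 128 127 127 127 128 128 127]
 [ 51  50  51  67  97 108  93  76  73  76  96 121 128 128 129 129 129 129 129 128 129]
 [ 51  50  51  64  86  84  68  60  62  66  83 108 123 125 125 125 125 125 125 126 126]
 [ 50  51  51  59  68  56  44  43  44  47  60  83 105 110 109 109 109 110 109 109 109]
 [ 51  50  52  60  64  47  37  36  37  37  42  61  86  91  89  88  90  90  90  89  89]
 [ 50  51  54  65  66  48  36  36  35  36  40  60  89  94  91  91  95  95  93  90  89]
 [ 51  51  56  68  65  46  37  37  35  35  43  70  98 103 102 102 104 104 102 100  98]
 [ 50  51  58  71  61  44  38  36  35  36  48  74 100 105 105 104 105 104 105 103 103]
 [ 51  50  60  74  59  41  37  36  34  37  51  79 100 104 104 103 104 104 104 103 104]
 [ 51 
[... 3119 characters left out ...]
114 113 101  82  63  46  38  42  65  77  83  89  82  83 102 133]
 [ 89  83 102  99  87  88 100 107 112 114 112 111 111 113 114 113 113 114 115 102  80  56  63  69  78  79  80  79  89 131 142]
 [ 93  83  75  96 107 100  87  88 101 110 112 110 112 114 114 114 114 115 115 114 106  82  77  81  94  90  82  87 103 134 144]
 [ 91 100  98  86  88 103 112 102  86 105 111 113 113 114 114 113 115 115 115 110  94  83  81  95  97  95  94  93 131 143 145]
 [ 80  73  97 107 100  96 108 113 111 111 111 114 115 113 113 115 116 115 112  94  84  77  88  97  96  95 104 108 135 145 147]
 [112 102  86  88 100 106 111 112 111 111 113 114 114 113 114 116 115 112 102  89  78  84  95  97  95 105 134 143 144 146 147]]
```

Request:
{"op": "servo_tool", "data": {"rows": [[0,0,0,0,0,-0.05,0],[0,-0.116,0,0.034,0,-0.047,0],[0,-0.233,0,0.068,0,-0.038,0],[0,-0.349,0,0.099,0,-0.0235,0],[0,-0.465,0,0.127,0,-0.004,0],[0,-0.582,0,0.152,0,0.021,0],[0,-0.652,0,0.164,0,0.037,0],[0,-0.652,0,0.164,0,0.037,0]]}}

```text
t: 22.52
ee_pos: [598.3, -53.3, 95.2]
orientation: [-2.931, 0.096, 1.064]
ft_force: [0.1, 0.6, 0.8]
width: 0.5
grasp_force: 0.0
```

Request:
{"op": "servo_tool", "data": {"rows": [[0,0,0,0,0,0.025,0],[0,0,0,0,0,0.04,0],[0,0,0,0,0,0.05,0],[0,0,0,0,0,0.05,0]]}}

```text
t: 23.02
ee_pos: [594.2, -53.1, 92.4]
orientation: [-2.936, 0.097, 1.05]
ft_force: [7.3, -0.2, 10.2]
width: 0.3
grasp_force: 6.2
```

Request:
{"op": "servo_tool", "data": {"rows": [[0,0.0815,0,-0.018,0,0.001,0],[0,0.163,0,-0.0357,0,0.0044,0],[0,0.244,0,-0.053,0,0.0098,0],[0,0.326,0,-0.0693,0,0.0173,0],[0,0.407,0,-0.0846,0,0.0267,0],[0,0.489,0,-0.0987,0,0.0379,0],[0,0.57,0,-0.1113,0,0.0507,0],[0,0.57,0,-0.1113,0,0.0507,0]]}}

```text
t: 24.02
ee_pos: [566.5, -51.2, 97.6]
orientation: [3.124, -0.103, 0.256]
ft_force: [-2.9, 1.1, 9.7]
width: 0.4
grasp_force: 5.0
```

```bash
python3 look.py s8|head -1; python3 fine.py f3
python3 - <<'E'
from h import *
z=np.load('pics/f3m.npz');f=lambda a:cv2.resize(np.clip((a-25)*2,0,255).astype(np.uint8),None,fx=12,fy=12,interpolation=cv2.INTER_CUBIC)
cv2.imwrite('pics/f3.png',np.hstack([f(z['T'][148:188,208:240]),f(z['S'][192:232,316:348])]))
E
```

```text
24.075 q [-0.12  0.47  1.94  0.01  0.57  1.51] F [-4.1 -0.4 10.7] ee [567.3 -51.3  97.7] r 32.3 ang -10.8 tilt -9.4 yslip 0.0
T rows152-176 cols215-235
[[ 50  49  61  92 116 120 115 109 111 113 117 120 120 119 120 120 119 119 120 120 119]
 [ 50  49  56  84 114 119 108  92  94  98 108 119 121 121 121 121 121 121 121 121 121]
 [ 49  49  51  72 106 116 101  79  77  81  97 118 123 123 123 123 123 122 122 122 122]
 [ 50  49  49  65  97 115 100  77  73  75  94 119 125 124 124 124 124 124 124 124 124]
 [ 49  49  49  65  94 105  91  74  72  75  94 118 125 125 125 125 125 126 125 126 125]
 [ 49  50  50  63  85  82  66  59  61  63  82 105 120 122 122 122 123 122 122 122 123]
 [ 49  48  49  57  66  54  43  41  43  46  58  80 102 107 106 106 106 106 107 106 107]
 [ 50  49  51  58  62  45  37  36  36  37  40  59  84  89  86  85  88  88  87  88  87]
 [ 49  50  53  63  65  47  36  36  35  36  39  59  87  92  89  88  92  93  91  88  87]
 [ 49  50  55  66  63  44  37  35  35  34  42  67  95 101  99  99 101 102 100  97  95]
 [ 49  49  57  69  60  42  37  36  34  35  46  73  97 103 102 102 102 102 101 
[... 3221 characters left out ...]
114 114 100  83  62  46  37  42  66  77  83  88  83  82 102 133]
 [ 89  82 101  99  86  88 100 106 112 113 112 111 111 113 114 113 113 114 115 102  80  57  62  68  77  79  81  79  89 130 142]
 [ 91  83  74  96 106  99  86  88 100 109 111 110 112 114 113 113 113 115 115 114 105  82  77  81  93  89  82  86 103 134 143]
 [ 92 100  98  86  87 103 111 101  86 104 111 112 113 113 113 114 114 115 114 109  94  82  79  93  96  95  93  93 130 142 144]
 [ 80  73  96 106  99  96 108 111 111 111 111 113 114 113 113 114 115 114 111  94  84  77  88  96  97  93 104 108 134 144 146]
 [112 100  85  87 100 107 111 111 110 111 113 113 112 113 114 115 114 111 101  88  77  84  95  97  95 105 134 142 142 145 147]]
```

View pics/f3.png

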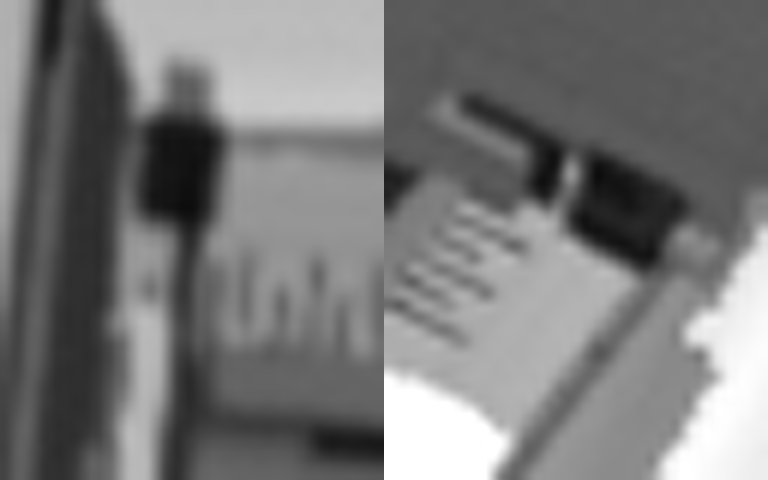

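Request:
{"op": "servo_tool", "data": {"rows": [[0,0.058,0,-0.013,0,0.0006,0],[0,0.116,0,-0.0256,0,0.0022,0],[0,0.175,0,-0.038,0,0.005,0],[0,0.175,0,-0.038,0,0.005,0]]}}

```text
t: 24.88
ee_pos: [559.0, -51.2, 94.4]
orientation: [3.055, -0.102, 0.659]
ft_force: [-7.4, -5.8, 11.6]
width: 0.8
grasp_force: 6.6
```

Request:
{"op": "servo_tool", "data": {"rows": [[0,0,0,0,0,-0.02,0],[0,0,0,0,0,-0.08,0],[0,0,0,0,0,-0.2,0],[0,0,0,0,0,-0.4,0],[0,0,0,0,0,-0.5,0],[0,0,0,0,0,-0.5,0]]}}

```text
t: 25.62
ee_pos: [520.6, -48.2, 186.5]
orientation: [3.055, -0.1, 0.662]
ft_force: [0.1, -0.5, 0.1]
width: 0.1
grasp_force: 0.0
```

```bash
python3 look.py s9|head -1; python3 fine.py f4|sed -n '15,27p;29,38p'
python3 - <<'E'
from h import *
z=np.load('pics/f4m.npz');f=lambda a:cv2.resize(np.clip((a-25)*2,0,255).astype(np.uint8),None,fx=12,fy=12,interpolation=cv2.INTER_CUBIC)
cv2.imwrite('pics/f4.png',np.hstack([f(z['T'][148:188,208:240]),f(z['S'][192:232,316:348])]))
E
```

```text
25.675 q [-0.13  0.19  2.17  0.08  0.36  1.44] F [ 0.  -0.2  0.2] ee [520.5 -48.2 185.4] r 130.6 ang -23.9 tilt -24.4 yslip 0.1
 [ 53  54  67  85  71  49  44  38  35  41  59  90 106 108 108 107 107 108 108 108 107]
 [ 53  54  68  92  87  73  65  49  41  53  72  96 107 108 108 107 108 108 108 108 108]
 [ 52  53  70  99 103  96  88  61  48  68  90 103 106 105 106 107 107 107 107 107 107]
 [ 53  53  70 102 108 107  98  66  50  75  99 106 104 100 103 105 105 106 105 104 105]
 [ 53  52  71 103 109 108 100  65  53  76  94 105 103  93  99 106 107 106 102  96 103]
 [ 52  54  73 103 108 103  97  63  58  76  84 100 102  89  99 107 107 108  99  84 100]
 [ 53  56  75 104 103  91  88  61  61  75  79  96  99  87 102 107 102 106  99  83 101]
 [ 52  55  74 102 104  88  83  60  65  75  78  98 100  86 102 103  90 103 101  89 100]
 [ 52  58  76 102 113 108  96  65  68  76  79 101 100  86 102 100  84  99  98  93  98]
 [ 53  64  85 101 120 124 108  69  68  76  82 103 102  88 102 100  86  98  93  91  97]
 [ 53  64  84  96 119 124 109  73  71  78  81 100 104  94 102  96  87  97  89  91  94]
 [ 52  61  76  
[... 668 characters left out ...]
  63  67  68  70  70  70  70  68  69  68  69  68  69  69  69  69]
 [ 63  66  67  69  69  69  68  67  70  77  82  84  63  43  38  58  60  54  63  67  69  70  69  69  68  68  68  68  69  69  68]
 [ 46  55  64  68  71  70  70  68  68  68  71  74  55  38  35  75  59  41  40  49  62  67  70  70  70  70  69  69  68  68  67]
 [ 41  42  49  72  78  75  72  69  69  69  69  68  50  37  38  95  67  34  37  38  40  51  62  67  69  70  69  70  69  68  68]
 [ 43  47  64  82  86  87  80  67  67  69  69  65  46  36  50  80  58  36  35  35  35  41  45  52  62  69  71  70  70  69  74]
 [ 45  65  82  85  86  86  86  73  68  63  69  72  59  44  59  68  51  40  36  37  35  40  43  46  46  62  69  70  71  69  83]
```

View pics/f4.png

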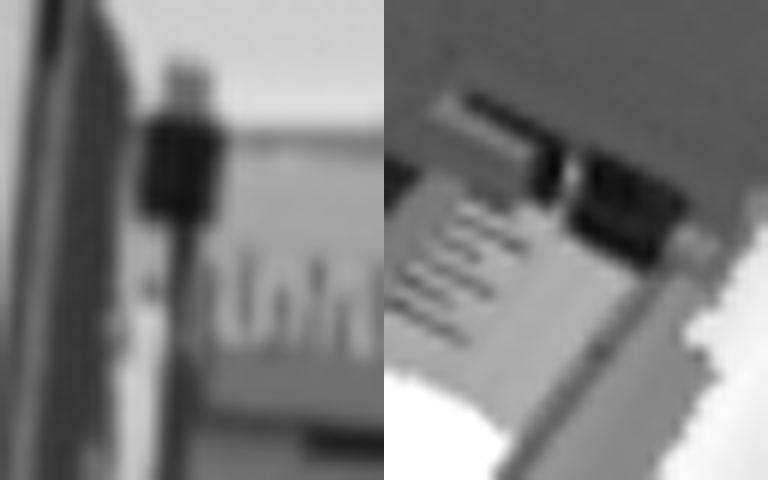

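The finger is 90 mm clear. In the left panel (top view) the pointer stripe at (175,260) runs into the middle of the rider at (180,170). The right panel agrees, so pointer and fin are in line as closely as these images can show.

```bash
python3 -c "
from workcell import ctrl
print(ctrl.close_job())"
```

```text
the job is handed in; nothing more can be done
None
```

I rolled the wheel with the fingertip until the pointer lined up with the index rider, to about 1 mm in the camera images. Then I took the finger clear and handed the job in at about 26 s; no result came back.

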